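Find the tired isolator foot of a microscope and fold down its tag

TASK

Three spring isolator feet from under the microscope stand on the bench, and the spring of one has gone soft. With the fingertips press the pad of each foot down about a centimetre to feel which is the softest, and only then push the tag of the softest foot down until it lies flat on its base, leaving the other two tags up. Grasp and lift nothing: the feet stay standing where they are, and everything else on the bench stays in its place.

Things in the scene. Friction and masses are not known exactly. Their poses are not given: they have to be found in the camera images.
- mount_a: Spring isolator foot, one of three that look alike (only the spring differs), loose on the bench. Grey cast base 156 (x) x 76 (y) x 12 mm thick, about 0.9 kg in all, 64 mm tall. Origin: centre of the underside; z up. Along its x: a hinged steel tag at the -x end, the round sprung pad centred at x = +12 mm, a thin guide pin (54 mm high) at x = +51 mm.
- hinge_a (a point): Middle of the tag's hinge (along y), x = -28 mm on that foot, 16.5 mm high; axes as the foot's. Steel tag 34 mm wide, 45 mm from hinge to free edge (rolled, 6 mm thick), sloping up away from the pad: edge 34 to 37 mm to -x of here, 36 to 41 mm high. 1 to 3 N straight down near the edge folds it flat, edge then 42 mm to -x, its top 19.5 mm high; it stays as left.
- pad_a_top (a point): Centre of the top of that foot's sprung pad, 64 mm above the bench at rest: a black rubber disc 46 mm across on an aluminium cap 58 mm across, on a visible coil spring. It goes straight down 14 mm to its stop and springs back. 10 mm down takes about 3.5 N on the softest foot, 6.5 N on the next and 10 N on the hardest; all start to move at about 1 N.
- ring_a (a joint): Rubber travel ring, 13 mm across, on that foot's guide pin: the ear of the cap drives it down and it stays there, so it shows the deepest press so far in m (about half a millimetre less); 0 at the start, at most 0.015. Drags with 0.5 N.
- mount_b: Spring isolator foot, one of three that look alike (only the spring differs), loose on the bench. Grey cast base 156 (x) x 76 (y) x 12 mm thick, about 0.9 kg in all, 64 mm tall. Origin: centre of the underside; z up. Along its x: a hinged steel tag at the -x end, the round sprung pad centred at x = +12 mm, a thin guide pin (54 mm high) at x = +51 mm.
- hinge_b (a point): Middle of the tag's hinge (along y), x = -28 mm on that foot, 16.5 mm high; axes as the foot's. Steel tag 34 mm wide, 45 mm from hinge to free edge (rolled, 6 mm thick), sloping up away from the pad: edge 34 to 37 mm to -x of here, 36 to 41 mm high. 1 to 3 N straight down near the edge folds it flat, edge then 42 mm to -x, its top 19.5 mm high; it stays as left.
- pad_b_top (a point): Centre of the top of that foot's sprung pad, 64 mm above the bench at rest: a black rubber disc 46 mm across on an aluminium cap 58 mm across, on a visible coil spring. It goes straight down 14 mm to its stop and springs back. 10 mm down takes about 3.5 N on the softest foot, 6.5 N on the next and 10 N on the hardest; all start to move at about 1 N.
- ring_b (a joint): Rubber travel ring, 13 mm across, on that foot's guide pin: the ear of the cap drives it down and it stays there, so it shows the deepest press so far in m (about half a millimetre less); 0 at the start, at most 0.015. Drags with 0.5 N.
- mount_c: Spring isolator foot, one of three that look alike (only the spring differs), loose on the bench. Grey cast base 156 (x) x 76 (y) x 12 mm thick, about 0.9 kg in all, 64 mm tall. Origin: centre of the underside; z up. Along its x: a hinged steel tag at the -x end, the round sprung pad centred at x = +12 mm, a thin guide pin (54 mm high) at x = +51 mm.
- hinge_c (a point): Middle of the tag's hinge (along y), x = -28 mm on that foot, 16.5 mm high; axes as the foot's. Steel tag 34 mm wide, 45 mm from hinge to free edge (rolled, 6 mm thick), sloping up away from the pad: edge 34 to 37 mm to -x of here, 36 to 41 mm high. 1 to 3 N straight down near the edge folds it flat, edge then 42 mm to -x, its top 19.5 mm high; it stays as left.
- pad_c_top (a point): Centre of the top of that foot's sprung pad, 64 mm above the bench at rest: a black rubber disc 46 mm across on an aluminium cap 58 mm across, on a visible coil spring. It goes straight down 14 mm to its stop and springs back. 10 mm down takes about 3.5 N on the softest foot, 6.5 N on the next and 10 N on the hardest; all start to move at about 1 N.
- ring_c (a joint): Rubber travel ring, 13 mm across, on that foot's guide pin: the ear of the cap drives it down and it stays there, so it shows the deepest press so far in m (about half a millimetre less); 0 at the start, at most 0.015. Drags with 0.5 N.
- tag_softest (a joint): Angle in rad by which the tag of the softest foot has been pushed down from its highest: between 0 and 0.12 at the start (up), 0.62 when flat. Stiff hinge, stays. Which of the feet that is must be felt out.
- tag_sound1 (a joint): Angle in rad by which the tag of one of the two harder feet has been pushed down from its highest: between 0 and 0.12 at the start (up), 0.62 when flat. Stiff hinge, stays. Which of the feet that is must be felt out.
- tag_sound2 (a joint): Angle in rad by which the tag of the other of the two harder feet has been pushed down from its highest: between 0 and 0.12 at the start (up), 0.62 when flat. Stiff hinge, stays. Which of the feet that is must be felt out.
- dropper: Bystander: amber dropper bottle, 28 mm across, 72 mm tall, origin under its centre.
- clamp: Bystander: small aluminium screw clamp, 66 x 26 x 28 mm, long side along its x, origin under its centre.
- tape: Bystander: roll of cream tape lying flat, 100 mm across, 24 mm high, origin under its centre.
- dish: Bystander: clear lidded culture dish, 90 mm across, 17 mm high, origin under its centre.
- vial: Bystander: small glass vial with a white cap, 26 mm across, 45 mm tall, origin under its centre.
- slides: Bystander: flat box of slides, 84 x 58 x 31 mm, origin under its centre.
- driver: Bystander: screwdriver, 200 mm long, 26 mm thick, lying on the bench beyond the feet, origin under its middle.
Mind the look-alikes: they are no part of the job. What is shaped like the mount_c but purple or yellow is not meant.

How it is judged:
On the way, in this order (a step that is already met when the one before it is completed fails the run):
1. the pad of every foot has been pressed down by more than 6 mm (the travel rings show it) (value of joint each of ring_a, ring_b, ring_c above 0.0055 m), for 0.1 s.
2. after that the tag of the softest foot is pushed down flat (value of joint tag_softest above 0.54 rad), for 0.2 s.
At the end, for the whole second after the job is handed in: The softest foot's tag lies flat (within 0.08 rad), the other two tags are up (pushed less than 0.30 rad), all three pads were pressed by more than 6 mm, and the feet stand flat and at rest on the bench (all of step 1 and value of joint tag_softest above 0.54 rad and value of joint each of tag_sound1, tag_sound2 below 0.3 rad and height (world z) of each of mount_a, mount_b, mount_c below 0.005 m and angle between each of mount_a, mount_b, mount_c's own z axis and vertical below 0.05 rad and linear speed of each of mount_a, mount_b, mount_c below 0.01 m/s); the robot touches nothing.
It fails at once if a tag other than the softest foot's is pushed down (more than 0.30 rad) (not (value of joint tag_sound1 below 0.3 rad) or not (value of joint tag_sound2 below 0.3 rad)).
It fails at once if a foot is lifted (more than 8 mm), tipped (more than 0.15 rad) or shoved (more than 25 mm) (height (world z) of any of mount_a, mount_b, mount_c above 0.008 m or angle between any of mount_a, mount_b, mount_c's own z axis and vertical above 0.15 rad or distance of any of mount_a, mount_b, mount_c from where it was at the start of the episode above 0.025 m).
It fails at once if a bystander is lifted, carried or knocked out of its place (more than 20 mm) (distance of any of dropper, clamp, tape, dish, vial, slides, driver from where it was at the start of the episode above 0.02 m).
It also fails if it takes over 70 s, if anything falls off the work surface, if the arm or the gripper's body presses on something with over 40 N, if the wrist force passes 120 N, or if a joint passes its speed limit or range.

ROBOT

A 6-joint arm with a two-finger parallel gripper is mounted at the origin on the work surface. World frame = base frame: x ahead of the robot, y to its left, z up, the work surface at z = 0. Lengths are in m, angles in rad, forces in N, time in s.
With the tool pointing down it reaches from about 0.375 to 0.975 m from the base axis. Payload 3.8 kg.
Tool frame: the origin (TCP) lies on the centre line of the jaws, within the pads' length; the fingertips stand 25 mm ahead of it and the grasp point (between the pads) lies 6 mm ahead of it; z points along the fingers, y is the line along which they close (so a half turn about z gives the same grasp; the last joint's range is limited). The gripper opens to 85 mm and grips with 20 to 120 N. Pads are 22 mm wide; open, the fingers measure 114 mm over their backs; the gripper's body (76 mm by 85 mm) begins 54 mm behind the grasp point. The pads swing forward as they close: fully open they stand 13 mm farther back than shut.
Start: joints at [-1.285, 0.264, 1.604, -0, 1.274, -0.037], TCP at [0.214, -0.64, 0.256] pointing down, gripper open.
Joint ranges: [-2.63, 2.63], [-0.94, 2.18], [0.31, 2.57], [-1.31, 4.45], [0, 2.66], [-2.55, 2.55]. Speed limits (rad/s): [2.57, 2.57, 3.14, 3.14, 3.14, 3.14].

INTERFACE

Orientations are given as a rotation vector (axis times angle).
In Python, from workcell import bot gives the robot as it stands. The module is installed in compiled form; this text tells all that it offers.
- The arm moves only by the tool play_rows, never from a script. Its argument "commands" is a list that holds one entry, the list of rows, each a list of 7 numbers: the shift along the tool's x, y, z as a fraction of full scale, then the turn, a rotation vector about the tool's x, y, z as a fraction of full scale, then the closure, from -1 (fully open) to 1 (shut). A call has 1 to 8 rows; each row is the pose to reach, as a shift and turn from the pose commanded when the call began, along the tool's axes at that moment, turning the shorter way round; what a row does not reach only later rows make up. Full scale, the value 1, is 60 cm for a shift and 180 degrees for a turn. A row lasts 1/10 s, in which the tool goes at most 50 mm and 8.59 degrees, less where a joint would pass 70% of its speed; a pose out of reach is approached as far as the arm can. A call with a number of a shift or a turn outside -1 to 1 is refused whole. A call with a gripper value outside its range is refused whole. The fingers move at their own pace and stop on an object; "force" is the grip in N (left out, the last holds). Time passes only in rows, so rows that repeat a pose let the fingers close. It gives the time, the measured TCP pose, the force, the opening and the grip force at its end, in the units of the state.
- bot.read_state(): the state, without advancing time (a new reading comes with each control period).
- bot.read_camera(name): name is "scene" or "top" or "wrist"; returns the picture (480x640x3 uint8, blue, green, red); there is no depth.
- bot.camera_params(name): a dict with "fov_y" (degrees; the focal length in pixels is half the picture's height over the tangent of half this angle, whatever the lens; pixels are square), "cx", "cy" (the principal point, pixels), "rvec" (rotation vector, rad) and "tvec" (3), from world to camera coordinates, as OpenCV has them. Camera axes: x right, y down, z forward; pixel columns grow to the right and rows downward; lengths in m; the calibration is good to about 2 mm. A picture is of the moment at which its call begins: read the wrist's pose just before it. camera_params takes no time and is no camera call; for the wrist camera it gives the pose at the moment of the call.
- bot.finish_job(): hands the job in; it is judged then, once.
The state is a dict: "time": time; "q": joint angles; "joint_vel": joint speeds; "joint_torque": joint torques, N m; "tool_pos": TCP position; "tcp_rot": TCP orientation; "wrist_force": force on the tool from outside, world axes, zero at the start; "torque": the same for the moment, N m; "width": opening from 0.0 (shut) to 1.0 (fully open); "grip_force": force on a finger pad.
Only numpy, scipy, OpenCV 4.12 (cv2) and the standard library are available. Lean on these libraries where they do the work, as an engineer would, in place of code of your own. Each camera call takes 0.05 s, during which the arm holds its last target. There are 200 camera calls.

## Working session

There is one attempt and no reset: what is moved stays moved. The work goes in short steps, Python scripts to look and compute and a tool call to move; the robot and the scene stay as the last step left them, time stands still between calls to the robot, and variables do not carry over. Pictures are saved under pics/ and viewed, at most 10 in all, crops included, and the job is handed in when it is done.

Besides the shell and the picture viewer there is one more tool, called after "Emit:" as name(argument=value, ...), one argument or row to a line, values as JSON. play_rows: Moves the arm, as the interface text tells. Its arguments: {"type":"object","properties":{"commands":{"type":"array"},"force":{"type":"number"}},"required":["commands"]}

```bash
mkdir -p pics; python3 - <<'E'
from workcell import bot
import cv2
s=bot.read_state(); print({k:s[k] for k in('time','tool_pos','tcp_rot','wrist_force','width')})
for n in('top','scene'):
    cv2.imwrite(f'pics/{n}0.png',bot.read_camera(n)); print(n,bot.camera_params(n))
E
```

```text
{'time': 0.0, 'tool_pos': array([ 0.21392736, -0.63952031,  0.25497791]), 'tcp_rot': array([-3.09861368e+00, -5.04504340e-01,  4.60871936e-04]), 'wrist_force': array([-0.13113503, -0.4921597 ,  0.83754869]), 'width': 1.004319571538511}
top {'fov_y': 49.01131140293584, 'cx': 325.98852582246855, 'cy': 239.38510798831405, 'rvec': array([ 2.09687374, -2.10664258,  0.24310294]), 'tvec': array([-0.0445256 ,  0.55450036,  1.00870048])}
scene {'fov_y': 46.73025263458066, 'cx': 318.3908266905197, 'cy': 234.67940825739566, 'rvec': array([ 2.06660829,  0.99944909, -0.47717084]), 'tvec': array([-0.28740799, -0.22009875,  1.41203927])}
```

View pics/top0.png

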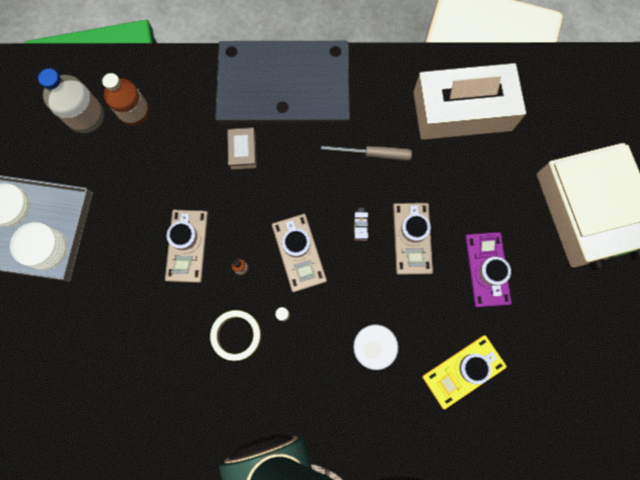

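View pics/scene0.png

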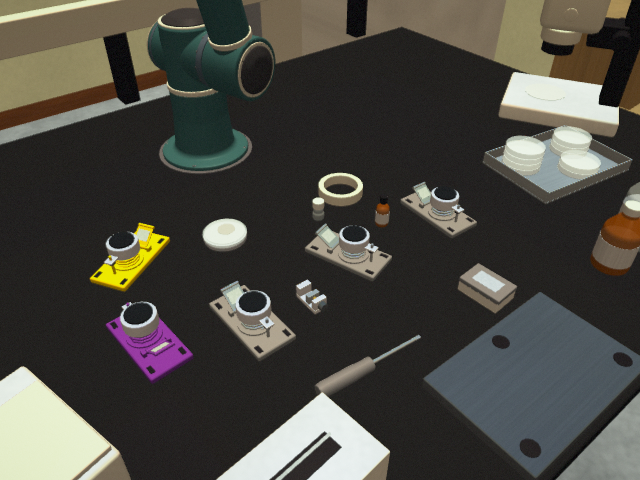

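The top view shows the three grey/tan feet, with pads at about (181,235), (296,243) and (416,228) and tags towards the robot (image bottom). The purple one (496,271) and the yellow one (476,369) are the look-alikes and are not meant. The scene view agrees: the tags are up on the robot's side of each grey foot.

```bash
cat > h.py <<'E'
import numpy as np,cv2
from workcell import bot
from scipy.spatial.transform import Rotation as R
def ray(p,uv,z):
    f=240/np.tan(np.radians(p['fov_y']/2)); M=R.from_rotvec(p['rvec']).as_matrix()
    d=M.T@np.array([(uv[0]-p['cx'])/f,(uv[1]-p['cy'])/f,1]); c=-M.T@np.array(p['tvec'])
    return c+d*(z-c[2])/d[2]
E
python3 - <<'E'
from h import *
im=cv2.imread('pics/top0.png'); p=bot.camera_params('top')
g=im.max(2); rois={'L':(155,200,60,92),'M':(262,205,72,95),'R':(385,193,55,90)}
for k,(x,y,w,h) in rois.items():
    c=g[y:y+h,x:x+w]; m=cv2.morphologyEx((c>70).astype('uint8'),cv2.MORPH_OPEN,np.ones((3,3)))
    cs=cv2.findContours(m,cv2.RETR_EXTERNAL,cv2.CHAIN_APPROX_NONE)[0]; C=max(cs,key=cv2.contourArea)
    box=cv2.boxPoints(cv2.minAreaRect(C))+[x,y]
    W=np.array([ray(p,b,.012)[:2] for b in box]); print(k,'rect c',W.mean(0).round(4),'edges',np.linalg.norm(np.diff(W,axis=0),axis=1).round(4))
    e=max(np.diff(W,axis=0),key=np.linalg.norm); e=e*np.sign(e[0]); yaw=np.arctan2(e[1],e[0])
    # black disc: dark hole inside the foot
    f=cv2.drawContours(np.zeros_like(m),[C],-1,1,-1)
    n,l,st,ce=cv2.connectedComponentsWithStats(((c<60)&(f>0)).astype('uint8')); i=1+st[1:,4].argmax()
    pad=ray(p,ce[i]+[x,y],.064); hull=W.mean(0)+.012*e/np.linalg.norm(e)
    print(' yaw',yaw.round(3),'disc px',(ce[i]+[x,y]).round(1),st[i],'pad',pad.round(4),'pad from rect',hull.round(4))
big=cv2.resize(im[190:300,150:450],None,fx=2.6,fy=2.6,interpolation=cv2.INTER_CUBIC); cv2.imwrite('pics/crop0.png',big)
for n,uv in dict(dropper=(239,267),clamp=(361,225),vial=(282,314),tape=(235,335),dish=(376,347)).items(): print(n,ray(p,uv,.03).round(3))
E
```

```text
L rect c [0.5555 0.2541] edges [0.1612 0.0857 0.1608]
 yaw -0.024 disc px [180.2 233.8] [ 16  24  20  20 303] pad [0.5671 0.2503 0.064 ] pad from rect [0.5675 0.2538]
M rect c [0.5395 0.0117] edges [0.0799 0.1584 0.0775]
 yaw 0.298 disc px [295.5 241.1] [ 24  27  20  20 307] pad [0.5509 0.015  0.064 ] pad from rect [0.551  0.0152]
R rect c [ 0.5693 -0.2323] edges [0.0797 0.1585 0.0772]
 yaw -0.001 disc px [416.1 226.1] [ 22  24  19  19 299] pad [ 0.5813 -0.2319  0.064 ] pad from rect [ 0.5813 -0.2323]
dropper [0.504 0.134 0.03 ]
clamp [ 0.593 -0.121  0.03 ]
vial [0.407 0.043 0.03 ]
tape [0.365 0.137 0.03 ]
dish [ 0.34  -0.146  0.03 ]
```

View pics/crop0.png

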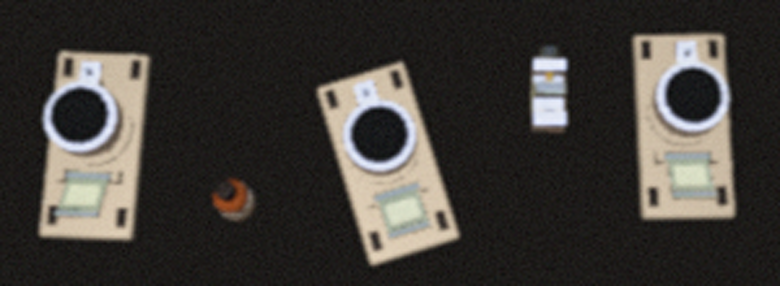

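The crop confirms the three grey feet: discs at crop (80,117), (380,136) and (692,96), each with its tag below (towards the robot). Next come the yaws from the long edges and the moves.

```bash
cat >> h.py <<'E'
PAD={'L':(.5671,.2503),'M':(.551,.015),'R':(.5813,-.232)}
def go(x,y,z,s=None):
    s=s or bot.read_state(); Rm=R.from_rotvec(s['tcp_rot'])
    d=Rm.inv().apply(np.array([x,y,z])-s['tool_pos'])
    print('shift frac',(d/.6).round(4),'tool axes',Rm.as_matrix().T.round(3).tolist()); return d/.6
E
python3 - <<'E'
from h import *
p=bot.camera_params('top')
E={'L':[((60,52),(40,238)),((149,55),(131,240))],'M':[((318,90),(372,264)),((404,62),(458,237))],'R':[((633,35),(642,218)),((723,35),(735,216))]}
for k,v in E.items():
    P=[[ray(p,(150+u/2.6,190+w/2.6),.012)[:2] for u,w in e] for e in v]
    c=np.mean(P,axis=(0,1)); print(k,'c',c.round(4),[np.arctan2(*(a-b)[::-1]).round(3) for a,b in P],'len',[np.linalg.norm(a-b).round(3) for a,b in P])
go(.5813,-.232,.2)
E
```

```text
L c [0.5538 0.2497] [np.float64(-0.043), np.float64(-0.047)] len [np.float64(0.156), np.float64(0.155)]
M c [0.5384 0.01  ] [np.float64(0.308), np.float64(0.292)] len [np.float64(0.152), np.float64(0.153)]
R c [ 0.5686 -0.2329] [np.float64(0.013), np.float64(0.015)] len [np.float64(0.155), np.float64(0.153)]
shift frac [ 0.7961 -0.4498  0.0927] tool axes [[0.948, 0.317, 0.0], [0.317, -0.948, -0.002], [-0.001, 0.002, -1.0]]
```

Emit:
play_rows(
  commands=[
    [[0.79,-0.45,0.09,0,0,0,1],[0.79,-0.45,0.09,0,0,0,1],[0.79,-0.45,0.09,0,0,0,1],[0.79,-0.45,0.09,0,0,0,1],[0.79,-0.45,0.09,0,0,0,1],[0.79,-0.45,0.09,0,0,0,1],[0.79,-0.45,0.09,0,0,0,1],[0.79,-0.45,0.09,0,0,0,1]],
  ],
  force=20,
)

```text
time: 0.9
tool_pos: [0.4804, -0.3417, 0.2163]
tcp_rot: [-3.101, -0.505, 0.001]
wrist_force: [1.3, -0.6, 0.4]
width: -0.001
grip_force: 0.0
```

```bash
python3 - <<'E'
from h import *
s=bot.read_state(); print(s['time'],s['tool_pos'],s['wrist_force'],s['width']); go(.581,-.232,.105)
E
```

```text
0.9 [ 0.48040498 -0.34170872  0.21633221] [ 1.25918196 -0.56511542  0.36358696] -0.0011990848243372684
shift frac [ 0.217  -0.1202  0.1855] tool axes [[0.948, 0.317, -0.0], [0.317, -0.948, -0.0], [-0.0, 0.0, -1.0]]
```

Emit:
play_rows(
  commands=[
    [[0.217,-0.12,0.03,0,0,0,1],[0.217,-0.12,0.03,0,0,0,1],[0.217,-0.12,0.03,0,0,0,1],[0.217,-0.12,0.17,0,0,0,1],[0.217,-0.12,0.17,0,0,0,1],[0.217,-0.12,0.17,0,0,0,1],[0.217,-0.12,0.17,0,0,0,1],[0.217,-0.12,0.17,0,0,0,1]],
  ],
)

```text
time: 1.7
tool_pos: [0.5816, -0.2351, 0.1172]
tcp_rot: [3.099, 0.503, 0.005]
wrist_force: [0.8, 0.2, 0.1]
width: -0.0
grip_force: 0.0
```

```bash
python3 - <<'E'
from h import *
s=bot.read_state(); print(s['time'],s['tool_pos'],s['wrist_force'],s['joint_vel'].round(3)); go(.581,-.232,.089)
cv2.imwrite('pics/w1.png',bot.read_camera('wrist'))
E
```

```text
1.7 [ 0.58163784 -0.23505577  0.11724744] [0.81386106 0.19657844 0.10760039] [-0.003 -0.016 -0.014  0.    -0.005  0.003]
shift frac [ 0.0005 -0.0053  0.0471] tool axes [[0.949, 0.317, 0.003], [0.317, -0.949, 0.002], [0.003, -0.001, -1.0]]
```

View pics/w1.png

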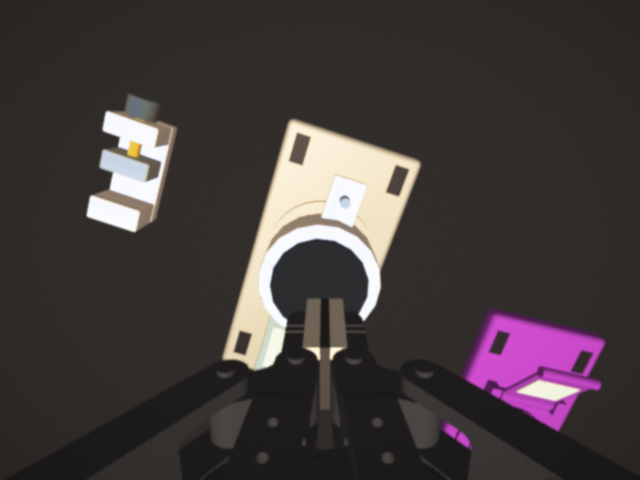

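The wrist view shows the closed fingertips at (323,300) above the R disc, whose centre is near (320,285). Pressing R now.

Emit:
play_rows(
  commands=[
    [[0,-0.005,0.02,0,0,0,1],[0,-0.005,0.04,0,0,0,1],[0,-0.005,0.043,0,0,0,1],[0,-0.005,0.043,0,0,0,1],[0,-0.005,0.043,0,0,0,1]],
  ],
)

```text
time: 2.25
tool_pos: [0.5791, -0.2311, 0.089]
tcp_rot: [-3.1, -0.505, 0.001]
wrist_force: [-0.7, 0.1, 0.6]
width: -0.002
grip_force: 0.6
```

Emit:
play_rows(
  commands=[
    [[0,0,0.005,0,0,0,1],[0,0,0.01,0,0,0,1],[0,0,0.01,0,0,0,1],[0,0,0.01,0,0,0,1],[0,0,0.01,0,0,0,1]],
  ],
)

```text
time: 2.75
tool_pos: [0.5797, -0.2314, 0.0839]
tcp_rot: [3.1, 0.505, 0.001]
wrist_force: [-1.5, 0.8, 5.4]
width: 0.001
grip_force: 2.9
```

Emit:
play_rows(
  commands=[
    [[0,0,0.004,0,0,0,1],[0,0,0.008,0,0,0,1],[0,0,0.008,0,0,0,1],[0,0,0.008,0,0,0,1],[0,0,0.008,0,0,0,1]],
  ],
)

```text
time: 3.25
tool_pos: [0.5797, -0.2313, 0.0798]
tcp_rot: [3.1, 0.505, 0.001]
wrist_force: [-3.3, 1.6, 10.3]
width: -0.005
grip_force: 4.7
```

Emit:
play_rows(
  commands=[
    [[0,0,-0.05,0,0,0,1],[0,0,-0.092,0,0,0,1],[0.082,-0.404,-0.092,0,0,0,1],[0.082,-0.404,-0.092,0,0,0,1],[0.082,-0.404,-0.092,0,0,0,1],[0.082,-0.404,-0.092,0,0,0,1],[0.082,-0.404,-0.092,0,0,0,1],[0.082,-0.404,-0.092,0,0,0,1]],
  ],
)

```text
time: 4.05
tool_pos: [0.548, 0.0194, 0.1331]
tcp_rot: [-3.097, -0.513, 0.0]
wrist_force: [0.3, 0.4, -0.0]
width: 0.002
grip_force: 0.0
```

Emit:
play_rows(
  commands=[
    [[0,0,0,0,0,0,1],[0,0,0,0,0,0,1],[0,0,0,0,0,0,1]],
  ],
)

```text
time: 4.35
tool_pos: [0.5494, 0.013, 0.1334]
tcp_rot: [3.101, 0.502, 0.0]
wrist_force: [0.6, -0.3, 0.7]
width: -0.001
grip_force: 0.0
```

```bash
python3 - <<'E'
from h import *
s=bot.read_state(); print(s['time'],s['tool_pos'],s['wrist_force']); go(.5505,.0145,.090)
E
```

```text
4.35 [0.5494164  0.01300651 0.13339399] [ 0.60536894 -0.30895706  0.67114539]
shift frac [ 0.0025 -0.0018  0.0723] tool axes [[0.949, 0.316, 0.0], [0.316, -0.949, 0.0], [0.0, -0.0, -1.0]]
```

Emit:
play_rows(
  commands=[
    [[0.002,-0.002,0.03,0,0,0,1],[0.002,-0.002,0.06,0,0,0,1],[0.002,-0.002,0.075,0,0,0,1],[0.002,-0.002,0.082,0,0,0,1],[0.002,-0.002,0.082,0,0,0,1],[0.002,-0.002,0.082,0,0,0,1],[0.002,-0.002,0.082,0,0,0,1]],
  ],
)

```text
time: 5.05
tool_pos: [0.5505, 0.0157, 0.0852]
tcp_rot: [3.101, 0.504, 0.002]
wrist_force: [-1.2, -0.9, 1.6]
width: 0.0
grip_force: 1.0
```

Emit:
play_rows(
  commands=[
    [[0,0,0.004,0,0,0,1],[0,0,0.008,0,0,0,1],[0,0,0.008,0,0,0,1],[0,0,0.008,0,0,0,1],[0,0,0.008,0,0,0,1]],
  ],
)

```text
time: 5.55
tool_pos: [0.5507, 0.0159, 0.08]
tcp_rot: [3.1, 0.505, 0.003]
wrist_force: [1.3, -1.9, 2.4]
width: -0.0
grip_force: 1.6
```

Emit:
play_rows(
  commands=[
    [[0,0,0,0,0,0,1]],
  ],
)

```text
time: 5.65
tool_pos: [0.5506, 0.0159, 0.0799]
tcp_rot: [3.1, 0.505, 0.003]
wrist_force: [1.6, -0.7, 2.7]
width: 0.002
grip_force: 1.7
```

Emit:
play_rows(
  commands=[
    [[0,0,-0.05,0,0,0,1],[0,0,-0.092,0,0,0,1],[0.149,-0.362,-0.092,0,0,0,1],[0.149,-0.362,-0.092,0,0,0,1],[0.149,-0.362,-0.092,0,0,0,1],[0.149,-0.362,-0.092,0,0,0,1],[0.149,-0.362,-0.092,0,0,0,1],[0.149,-0.362,-0.092,0,0,0,1]],
  ],
)

```text
time: 6.45
tool_pos: [0.5646, 0.2546, 0.1338]
tcp_rot: [-3.098, -0.511, 0.002]
wrist_force: [-0.1, -1.0, 0.6]
width: -0.003
grip_force: 0.0
```

Emit:
play_rows(
  commands=[
    [[0,0,0,0,0,0,1],[0,0,0,0,0,0,1],[0,0,0,0,0,0,1]],
  ],
)

```text
time: 6.75
tool_pos: [0.5653, 0.2488, 0.1342]
tcp_rot: [3.101, 0.502, -0.002]
wrist_force: [0.1, -0.4, 0.4]
width: -0.004
grip_force: 0.0
```

```bash
python3 - <<'E'
from h import *
s=bot.read_state(); print(s['time'],s['tool_pos'],s['wrist_force']); go(.5665,.25,.084)
E
```

```text
6.75 [0.56528141 0.24878912 0.13418416] [ 0.09969956 -0.44048083  0.35622866]
shift frac [ 0.0027 -0.0013  0.0836] tool axes [[0.949, 0.316, -0.001], [0.316, -0.949, 0.0], [-0.001, -0.001, -1.0]]
```

Emit:
play_rows(
  commands=[
    [[0.002,0,0.03,0,0,0,1],[0.002,0,0.06,0,0,0,1],[0.002,0,0.075,0,0,0,1],[0.002,0,0.083,0,0,0,1],[0.002,0,0.083,0,0,0,1],[0.002,0,0.083,0,0,0,1],[0.002,0,0.083,0,0,0,1]],
  ],
)

```text
time: 7.45
tool_pos: [0.5676, 0.2507, 0.086]
tcp_rot: [-3.101, -0.505, -0.003]
wrist_force: [-0.4, -1.0, 3.1]
width: -0.0
grip_force: 1.4
```

Emit:
play_rows(
  commands=[
    [[0,0,0.004,0,0,0,1],[0,0,0.008,0,0,0,1],[0,0,0.008,0,0,0,1],[0,0,0.008,0,0,0,1],[0,0,0.008,0,0,0,1]],
  ],
)

```text
time: 7.95
tool_pos: [0.5677, 0.2509, 0.0809]
tcp_rot: [-3.1, -0.505, -0.003]
wrist_force: [-0.6, -1.5, 4.5]
width: -0.0
grip_force: 2.7
```

Emit:
play_rows(
  commands=[
    [[0,0,0,0,0,0,1]],
  ],
)

```text
time: 8.05
tool_pos: [0.5678, 0.2509, 0.0809]
tcp_rot: [-3.1, -0.505, -0.003]
wrist_force: [-0.0, -1.7, 5.2]
width: 0.0
grip_force: 2.7
```

Emit:
play_rows(
  commands=[
    [[0,0,0.003,0,0,0,1],[0,0,0.004,0,0,0,1],[0,0,0.004,0,0,0,1],[0,0,0.004,0,0,0,1]],
  ],
)

```text
time: 8.45
tool_pos: [0.5677, 0.2509, 0.0787]
tcp_rot: [-3.1, -0.505, -0.003]
wrist_force: [-1.8, -2.7, 6.7]
width: -0.005
grip_force: 3.4
```

Emit:
play_rows(
  commands=[
    [[0,0,-0.05,0,0,0,1],[0,0,-0.096,0,0,0,1],[-0.149,0.362,-0.096,0,0,0,1],[-0.149,0.362,-0.096,0,0,0,1],[-0.149,0.362,-0.096,0,0,0,1],[-0.149,0.362,-0.096,0,0,0,1],[-0.149,0.362,-0.096,0,0,0,1],[-0.149,0.362,-0.096,0,0,0,1]],
  ],
)

```text
time: 9.25
tool_pos: [0.5507, 0.0127, 0.1349]
tcp_rot: [3.101, 0.498, 0.0]
wrist_force: [0.4, 0.8, 0.3]
width: 0.001
grip_force: 0.0
```

Emit:
play_rows(
  commands=[
    [[0,0,0,0,0,0,1],[0,0,0,0,0,0,1],[0,0,0,0,0,0,1]],
  ],
)

```text
time: 9.55
tool_pos: [0.5511, 0.0176, 0.1351]
tcp_rot: [-3.1, -0.507, -0.0]
wrist_force: [0.7, 0.7, 0.2]
width: -0.003
grip_force: 0.0
```

```bash
python3 - <<'E'
from h import *
s=bot.read_state(); print(s['time'],s['tool_pos'],s['wrist_force']); go(.5505,.0145,.079)
im=bot.read_camera('scene')
c=[im[a:a+75,b:b+75] for a,b in((180,410),(220,325),(280,225))]
cv2.imwrite('pics/rings.png',cv2.resize(np.hstack(c),None,fx=3.5,fy=3.5,interpolation=cv2.INTER_CUBIC))
E
```

```text
9.55 [0.55113865 0.01758144 0.13511975] [0.66314362 0.67942279 0.19959446]
shift frac [-0.0027  0.0046  0.0935] tool axes [[0.948, 0.319, 0.0], [0.319, -0.948, -0.0], [0.0, 0.0, -1.0]]
```

View pics/rings.png

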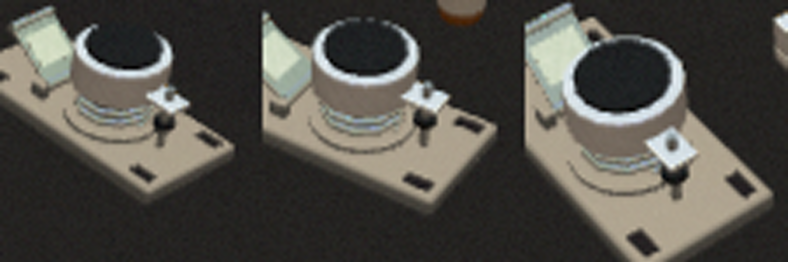

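In the ring crops, all three travel rings sit clear below the ears: L about (163,122), M (424,119), R (676,174). R took about 10 N and L about 6.7 N at 10 mm, M only about 2.6 N, so M is softest. I'll press M once more, slightly deeper, to be certain of travel and softness.

Emit:
play_rows(
  commands=[
    [[-0.002,0.003,0.03,0,0,0,1],[-0.002,0.003,0.06,0,0,0,1],[-0.002,0.003,0.08,0,0,0,1],[-0.002,0.003,0.094,0,0,0,1],[-0.002,0.003,0.096,0,0,0,1],[-0.002,0.003,0.096,0,0,0,1],[-0.002,0.003,0.096,0,0,0,1],[-0.002,0.003,0.096,0,0,0,1]],
  ],
)

```text
time: 10.4
tool_pos: [0.5509, 0.0142, 0.0785]
tcp_rot: [3.101, 0.505, 0.002]
wrist_force: [-1.6, 0.4, 3.9]
width: 0.001
grip_force: 1.8
```

Emit:
play_rows(
  commands=[
    [[0,0,0,0,0,0,1],[0,0,0,0,0,0,1],[0,0,0,0,0,0,1]],
  ],
)

```text
time: 10.7
tool_pos: [0.5509, 0.0142, 0.0781]
tcp_rot: [3.101, 0.505, 0.002]
wrist_force: [-0.6, 2.8, 3.7]
width: 0.0
grip_force: 1.9
```

```bash
python3 - <<'E'
from h import *
# edge target: foot centre M, yaw .30, hinge -28 then -37
c=np.array([.5389,.011]); e=np.array([np.cos(.3),np.sin(.3)]); t=c-(.028+.037)*e
s=bot.read_state(); print(s['time'],s['tool_pos'],s['wrist_force'],t); go(t[0],t[1],s['tool_pos'][2])
E
```

```text
10.7 [0.55088106 0.01418763 0.07806402] [-0.56616988  2.76685467  3.67508168] [ 0.47680313 -0.00820881]
shift frac [-1.289e-01 -3.700e-03 -1.000e-04] tool axes [[0.948, 0.317, 0.001], [0.317, -0.948, 0.0], [0.001, 0.0, -1.0]]
```

Emit:
play_rows(
  commands=[
    [[0,0,-0.05,0,0,0,1],[0,0,-0.08,0,0,0,1],[-0.128,-0.004,-0.08,0,0,0,1],[-0.128,-0.004,-0.08,0,0,0,1],[-0.128,-0.004,-0.04,0,0,0,1],[-0.128,-0.004,-0.02,0,0,0,1],[-0.128,-0.004,-0.02,0,0,0,1],[-0.128,-0.004,-0.02,0,0,0,1]],
  ],
)

```text
time: 11.5
tool_pos: [0.4772, -0.008, 0.0894]
tcp_rot: [3.101, 0.505, -0.001]
wrist_force: [0.6, 0.2, -0.8]
width: 0.003
grip_force: 0.0
```

```bash
python3 - <<'E'
from h import *
s=bot.read_state(); print(s['time'],s['tool_pos'],s['wrist_force']); go(.4768,-.0082,.0445)
im=bot.read_camera('wrist'); cv2.imwrite('pics/w2.png',im)
E
```

```text
11.5 [ 0.47716619 -0.00799781  0.08942462] [ 0.57465157  0.2494829  -0.76578926]
shift frac [-0.0006  0.0001  0.0749] tool axes [[0.948, 0.317, -0.001], [0.317, -0.948, -0.0], [-0.001, -0.0, -1.0]]
```

View pics/w2.png

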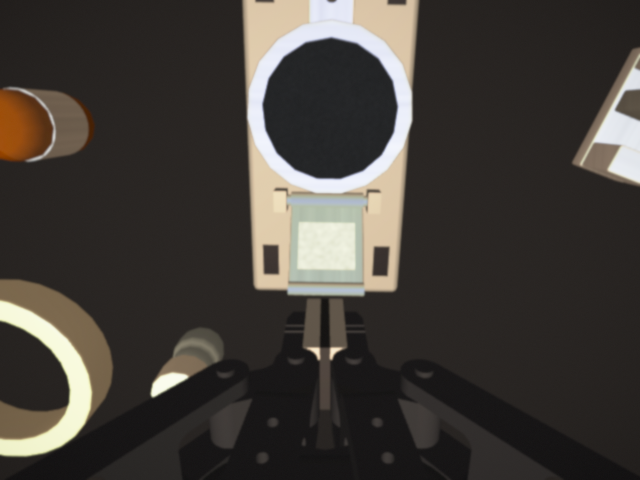

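The wrist view shows M's tag straight ahead of the fingertips: rolled edge at (326,290), hinge at (327,200), fingertips at (325,300). I'll cast a ray to the edge to check the distance.

```bash
python3 - <<'E'
from h import *
p=bot.camera_params('wrist')
e=ray(p,(326,290),.038); h=ray(p,(327,201),.0185); print(e,h,'len',np.linalg.norm((e-h)[:2])); go(e[0],e[1],.0445)
d=ray(p,(330,108),.064); print('pad',d)
E
```

```text
[ 0.47675579 -0.01013004  0.038     ] [0.51246355 0.00128275 0.0185    ] len 0.037487276567557
shift frac [-0.0027  0.0028  0.0758] tool axes [[0.948, 0.317, 0.0], [0.317, -0.948, 0.0], [0.0, -0.0, -1.0]]
pad [0.55222116 0.01392008 0.064     ]
```

Emit:
play_rows(
  commands=[
    [[0,0.002,0.02,0,0,0,1],[0,0.002,0.035,0,0,0,1],[0,0.002,0.05,0,0,0,1],[0,0.002,0.06,0,0,0,1],[0,0.002,0.068,0,0,0,1],[0,0.002,0.07,0,0,0,1],[0,0.002,0.07,0,0,0,1]],
  ],
)

```text
time: 12.25
tool_pos: [0.4772, -0.009, 0.0474]
tcp_rot: [-3.101, -0.505, -0.0]
wrist_force: [-0.5, -0.2, -0.2]
width: 0.005
grip_force: 0.0
```

Emit:
play_rows(
  commands=[
    [[0,0,0.003,0,0,0,1],[0,0,0.006,0,0,0,1],[0,0,0.006,0,0,0,1],[0,0,0.006,0,0,0,1]],
  ],
)

```text
time: 12.65
tool_pos: [0.4777, -0.0091, 0.0444]
tcp_rot: [3.101, 0.505, 0.002]
wrist_force: [0.9, -0.6, 0.8]
width: -0.001
grip_force: 0.7
```

Emit:
play_rows(
  commands=[
    [[0,0,0.002,0,0,0,1],[0,0,0.002,0,0,0,1],[0,0,0.002,0,0,0,1],[0,0,0.002,0,0,0,1]],
  ],
)

```text
time: 13.05
tool_pos: [0.4778, -0.0091, 0.0439]
tcp_rot: [3.101, 0.505, 0.001]
wrist_force: [-1.8, -0.3, 8.4]
width: -0.002
grip_force: 4.2
```

Emit:
play_rows(
  commands=[
    [[0,0,0.001,0,0,0,1],[0,0,0.001,0,0,0,1],[0,0,0.001,0,0,0,1]],
  ],
)

```text
time: 13.35
tool_pos: [0.4778, -0.0092, 0.0437]
tcp_rot: [3.101, 0.505, 0.001]
wrist_force: [-3.4, -0.4, 11.3]
width: 0.001
grip_force: 5.8
```

Hard stop reached, so the tag is flat. Lift straight up and check.

Emit:
play_rows(
  commands=[
    [[0,0,-0.03,0,0,0,1],[0,0,-0.1,0,0,0,1],[0,0,-0.18,0,0,0,1],[0,0,-0.25,0,0,0,1],[0,0,-0.25,0,0,0,1],[0,0,-0.25,0,0,0,1],[0,0,-0.25,0,0,0,1],[0,0,-0.25,0,0,0,1]],
  ],
)

```text
time: 14.15
tool_pos: [0.4757, -0.009, 0.1901]
tcp_rot: [-3.1, -0.505, 0.006]
wrist_force: [-1.2, 1.1, 0.0]
width: -0.002
grip_force: 0.0
```

```bash
python3 - <<'E'
from h import *
im=bot.read_camera('scene')
cv2.imwrite('pics/s2.png',cv2.resize(im[160:380,200:490],None,fx=2.6,fy=2.6,interpolation=cv2.INTER_CUBIC))
s=bot.read_state(); print(s['time'],s['tool_pos'],s['wrist_force'])
E
```

```text
14.2 [ 0.47582368 -0.00895509  0.19022543] [-0.12380715  0.49990229 -0.17754685]
```

View pics/s2.png

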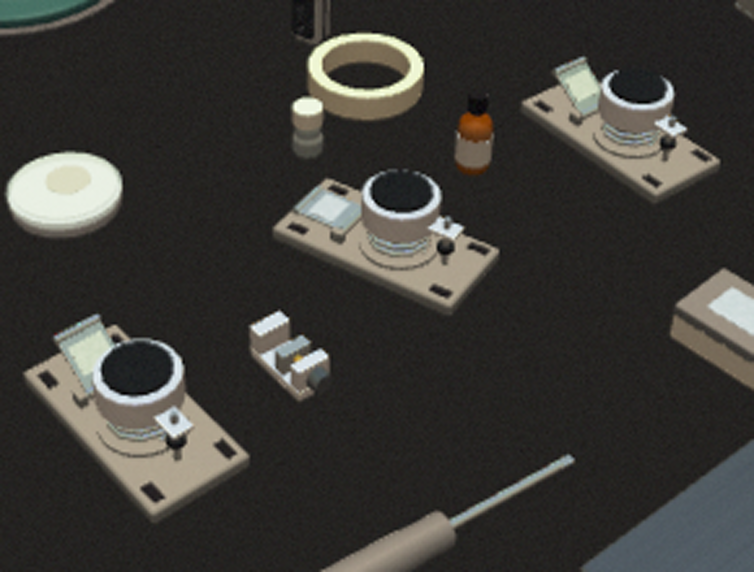

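The middle foot's tag lies flat at (328,208). The other two tags are up at (578,85) and (85,348), the rings are down, and nothing has been displaced. Handing in.

```bash
python3 -c "
from workcell import bot
print(bot.finish_job())"
```

```text
the job is handed in; nothing more can be done
None
```

The job is handed in, with no verdict returned: I pressed all three pads about 9–11 mm, found the middle foot softest (about 3.7 N, against about 6.7 N on the left and 10 N on the right), and pushed only its tag flat; the last picture showed the other two tags up and nothing visibly moved.

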